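Close the grinder and hold its bayonet cap at the half-twist

TASK

Get the grinder ready for a short pulse: swing its hinged lid down until it is fully closed, then pick up the loose bayonet cap and put it through the lid's opening into the well, all the way home, with its lugs in the two notches. Twist it clockwise halfway to the lock, 45 degrees, so that its grip bar points at the single-bar marks; never let it go on to the lock (the double-bar marks), and finish while still gripping the cap there against its return spring. Leave everything else on the worktop where it is.

Things in the scene. Friction and masses are not known exactly. Their poses are not given: they have to be found in the camera images.
- grinder: Low round steel grinder base, 116 mm across, fixed to the worktop (does not slide). Origin: centre of its underside, on the well's axis; z up; its upper face is 60 mm up. The lid's hinge is at its own +y side, the lid's finger tab at its own -y side when closed.
- well_mouth (a point): Centre of the open round well in the grinder's upper face, 60 mm up; 45 mm across, with two notches 15 mm wide out to radius 31 mm toward the grinder's own +x and -x. The 8 mm thick lips between the notches keep the cap's lugs in once it is twisted.
- hinged_lid (a joint): Angle of the flat black ring-shaped lid (112 mm across, 6 mm thick, opening 72 mm across): 0 = closed flat on the grinder, top face then 67 mm above the worktop; grows as its tab swings up. Starts at 0.3 to 0.6 rad. A stiff friction hinge keeps it where it is left; about 1 to 2 N at the tab moves it.
- half_mark (a point): One of the two single-bar marks (half-twist), raised metal on the lid's top, 48 mm from the opening's centre. Marks, the same on both sides: a small square at the notches (grinder's own +x and -x), the single bar 45 degrees clockwise of it seen from above, a double bar 90 degrees clockwise of it (lock).
- lid_tab (a point): Point on the top face of the lid's finger tab (26 mm wide, 6 mm thick), 123 mm from the hinge line; the tab ends 10 mm farther out. Push here to close the lid.
- lid_hinge (a point): On the lid's hinge line, 64 mm above the worktop, 61 mm from the well's axis; the hinge line runs along the grinder's own x.
- cap: Loose bayonet cap, 90 to 160 g, standing on its plug (39 mm across, 34 mm long). Origin: centre of the plug's underside. Flange 77 mm across, 34 to 40 mm up. Two lugs 10 mm wide, 3 to 14.5 mm up, stick out along its own +x and -x to radius 28 mm. Same after a half turn. Home: bar along the grinder's x, origin 35 mm above the grinder's, flange 2 mm over the closed lid.
- grip_bar (a point): Centre of the cap's grip bar, on the cap's axis, 52 mm above its origin. The bar lies along the cap's own x, over the lugs: 52 mm long, 16 mm wide, 40 to 63 mm above the cap's origin. Pinch it across its width from above.
- drive_ring (a joint): Sprung ring in the well that the lugs turn: 0 at rest (lugs under the notches), grows as the cap turns clockwise seen from above, lock clicks from 1.3 rad, stop at 1.57. A spring (0.12 N m per rad) turns ring and cap back when the cap is let go. Play: it lags the cap by up to 0.1 rad, so it reads about 0.7 at the half-twist.
- espresso_cup: white handled cup, about 65x89x54 mm, origin under its centre; bystander, leave alone
- teaspoon: steel teaspoon, 138 mm long, lying flat; bystander, leave alone
- garlic: garlic bulb, 56 mm; bystander, leave alone
- spice_jar: small capped spice jar, 46 mm wide, 106 mm tall; bystander, leave alone
- lemon_1: lemon, about 71x53x51 mm; bystander, leave alone
- lime_1: lime, about 60x48x48 mm; bystander, leave alone
Not all that is in view belongs to the job. There is more than one size of the cap; the one meant has the size given above.

How it is judged (in metres and radians):
On the way, in this order (a step that is already met when the one before it is completed fails the run):
1. the hinged lid is fully closed (value of joint hinged_lid below 0.05 rad), for 0.2 s.
2. the cap is home in the well, with the lid closed (horizontal distance between cap and grinder below 0.006 m and z of cap in the frame of grinder between 0.03 and 0.0385 m and angle between cap's own z axis and vertical below 0.1 rad and value of joint hinged_lid below 0.05 rad), for 0.1 s.
3. the cap is twisted halfway and held (all of step 2 and angle between the x axis of cap and the x axis of grinder, either way round between 0.595 and 0.975 rad and value of joint drive_ring above 0.45 rad), for 0.3 s.
At the end, for the whole second after the job is handed in: Lid closed (under 0.05 rad); cap home in the well (origin 30 to 38.5 mm above the grinder's, within 6 mm of its axis, tilt under 0.1 rad), its bar 45 degrees (within 11) clockwise of the notches with the drive ring past 0.45 rad, the fingers gripping it with more than 2 N (all of step 3 and contact force between the fingers and cap above 2 N); the arm keeps its last pose, push and grip.
It fails at once if the cap is twisted on to the lock (value of joint drive_ring above 1.3 rad).
It fails at once if a bystander on the worktop is moved more than 3 cm (distance of any of espresso_cup, teaspoon, garlic, spice_jar, lemon_1, lime_1 from where it was at the start of the episode above 0.03 m).
It also fails if it takes over 51 s, if anything falls off the work surface, if the arm or the gripper's body presses on something with over 40 N, if the wrist force passes 120 N, or if a joint passes its speed limit or range.

ROBOT

A 6-joint arm with a two-finger parallel gripper is mounted at the origin on a cart in front of the work surface, level with it; the furniture and walls round the work are solid. World frame = base frame: x ahead of the robot, y to its left, z up, the work surface at z = 0. Lengths are in mm, angles in rad, forces in N, time in s.
With the tool pointing down it reaches from about 400 to 925 mm from the base axis. Payload 12.5 kg.
Tool frame: the origin (TCP) lies midway between the tips of the shut fingers; the grasp point (between the pads) lies 19 mm behind it (env.pinch_z is the z of the grasp point in the tool frame, in mm); z points along the fingers, y is the line along which they close (so a half turn about z gives the same grasp; the last joint's range is limited). The gripper opens to 95 mm and grips with 3 to 60 N. Pads are 20 mm wide; open, the fingers measure 119 mm over their backs; the gripper's body (75 mm by 180 mm) begins 59 mm behind the grasp point.
Start: joints at [1.068, 0.491, 1.559, -0, 1.092, -0.106], TCP at [241.53, 576.467, 177.661] pointing down, gripper open.
Joint ranges: [-3.1, 3.1], [-0.84, 2.19], [0.05, 2.79], [-1.13, 4.28], [0.06, 2.93], [-2.69, 2.69]. Speed limits (rad/s): [2.22, 2.22, 2.79, 3.14, 3.14, 3.14].

INTERFACE

Orientations are given as [roll, pitch, yaw] about the fixed x, y, z axes, in that order (R = Rz(yaw) Ry(pitch) Rx(roll)).
In Python, from cell import env, eyes gives the robot as it stands.
- The arm moves only by the shell command python3 -m inch 'ROWS'. ROWS is JSON, a list of rows, each a list of 3 entries, a list of its own where there are three numbers: the shift along the tool's x, y, z in units of 60 mm (1.0 is 60 mm), then the turn about the tool's z in units of 5 degrees (1.0 is 5 degrees), then the closure, from -1 (fully open) to 1 (shut). In form: [[[tx, ty, tz], turn, claw], ...]. A call has exactly 10 rows; each row shifts and turns the commanded pose from where the row before left it, along the tool's axes as they then stand; what a row does not reach is not made up. A row lasts 1/8 s, in which the tool goes at most 62.5 mm and 10.7 degrees, less where a joint would pass 70% of its speed; a pose out of reach is approached as far as the arm can. A call is refused whole if a number of a shift passes 1 or a number of a turn 1, either way. A call with a gripper value outside its range is refused whole. The fingers move at their own pace and stop on an object; the grip force is fixed at half the most. Time passes only in rows, so rows that do not move let the fingers close, or fill a call up. It gives the time, the measured TCP pose, the force, the opening and the grip force at its end, in the units of the state.
- env.state(): the state, without advancing time (a new reading comes with each control period).
- eyes.read_camera(name): name is "scene" or "top"; returns a dict with "pixels" (400x640x3 uint8, red, green, blue), "fx", "fy", "cx", "cy" (pixels), "extrinsics" (4x4, takes a point from world to camera coordinates). Camera axes: x right, y down, z forward; pixel columns grow to the right and rows downward; lengths in mm; the calibration is good to about 2 mm. A picture is of the moment at which its call begins. There is no depth.
- env.job_done(): hands the job in; it is judged then, once.
Trained networks look in a picture, given as the dict that the camera call returned (one of the last four; its "shot" number tells which), for a name from the list of things; names that differ only in an ending like _2 or _b are one class to them, and where a whole thing is asked for, a point or a joint stands for the part that bears it (a point fixed in the world has none). Each returns a list of dicts, best first, with "score" (0 to 1); they miss things now and then, are a little off and sometimes report something else, mostly with a low value. They report only what shows in the picture. A call takes as long as a camera call. They do not tell look-alikes from the thing itself.
- eyes.boxes_of(name, picture): "centre" ([row, column] in pixels, amid what is visible of it).
- eyes.cut_out(name, picture): "mask" (400x640 bool, what is visible of it) and "centre" ([row, column] in pixels, amid what is visible of it).
- eyes.spot_point(name, picture): "centre" ([row, column] in pixels: a listed point, or the origin of a listed thing).
The state is a dict: "t": time; "joints": joint angles; "qvel": joint speeds; "tau": joint torques, N m; "eef_pos": TCP position; "tcp_rot": TCP orientation; "ft_force": force on the tool from outside, world axes, zero at the start; "moment": the same for the moment, N m; "opening": opening from 0.0 (shut) to 1.0 (fully open); "grip_force": force on a finger pad.
Only numpy, scipy, OpenCV 4.12 (cv2) and the standard library are available. Lean on these libraries where they do the work, as an engineer would, in place of code of your own. Each camera call takes 0.05 s, during which the arm holds its last target. There are 200 camera calls.

## Working session

There is one attempt and no reset: what is moved stays moved. The work goes in short steps, Python scripts to look and compute and a shell command to move; the robot and the scene stay as the last step left them, time stands still between calls to the robot, and variables do not carry over. Pictures are saved under pics/ and viewed, at most 10 in all, crops included, and the job is handed in when it is done.

```bash
mkdir -p pics; ls
cat > h.py <<'E'
import numpy as np,cv2
from cell import env,eyes
def ray(p,rc):
    E=np.array(p["extrinsics"]);R=E[:3,:3];t=E[:3,3]
    d=R.T@np.array([(rc[1]-p["cx"])/p["fx"],(rc[0]-p["cy"])/p["fy"],1]);return -R.T@t,d/np.linalg.norm(d)
def at_z(p,rc,z):
    o,d=ray(p,rc);return o+d*(z-o[2])/d[2]
def tri(a,ra,b,rb):
    o1,d1=ray(a,ra);o2,d2=ray(b,rb)
    s=np.linalg.lstsq(np.c_[d1,-d2],o2-o1,rcond=None)[0]
    p,q=o1+s[0]*d1,o2+s[1]*d2;return (p+q)/2,np.linalg.norm(p-q)
def proj(p,X):
    E=np.array(p["extrinsics"]);c=E[:3,:3]@np.array(X)+E[:3,3]
    return p["cy"]+p["fy"]*c[1]/c[2],p["cx"]+p["fx"]*c[0]/c[2]
E
python3 - <<'E'
from h import *
np.set_printoptions(precision=1,suppress=True)
P={n:eyes.read_camera(n) for n in("scene","top")}
for n,p in P.items():
    cv2.imwrite(f"pics/{n}0.png",p["pixels"][:,:,::-1]); print(n,ray(p,(200,320)))
for k in["grinder","well_mouth","half_mark","lid_tab","lid_hinge","cap","grip_bar","espresso_cup","spice_jar","teaspoon","garlic","lemon_1","lime_1"]:
    for n in P: print(k,n,[(np.array(d["centre"]).round(1).tolist(),round(d["score"],2)) for d in eyes.spot_point(k,P[n])[:4]])
print(env.state(), env.pinch_z)
E
```

```text
pics
scene (array([-219.9, -540.6, 1104.1]), array([ 0.5,  0.4, -0.7]))
top (array([-402.7, -310.3, 1535.2]), array([ 0.5,  0.2, -0.8]))
grinder scene [([287.3, 388.5], 0.66)]
grinder top []
well_mouth scene [([276.6, 392.5], 0.73)]
well_mouth top [([232.4, 395.9], 0.76), ([235.3, 386.5], 0.72)]
half_mark scene [([271.0, 372.3], 0.58)]
half_mark top [([234.0, 382.1], 0.56), ([197.4, 231.4], 0.52), ([235.9, 395.6], 0.16)]
lid_tab scene [([268.2, 408.0], 0.59)]
lid_tab top [([230.3, 411.5], 0.95), ([194.4, 351.9], 0.58)]
lid_hinge scene [([258.6, 371.6], 0.91), ([288.2, 389.3], 0.29)]
lid_hinge top [([224.8, 380.2], 0.79)]
cap scene [([265.5, 336.1], 0.8), ([210.8, 286.9], 0.58), ([192.4, 248.5], 0.58)]
cap top [([233.4, 355.3], 0.7), ([200.5, 306.1], 0.61), ([199.3, 269.8], 0.6)]
grip_bar scene [([198.5, 288.8], 0.7), ([255.0, 340.4], 0.65), ([190.5, 247.4], 0.61), ([288.9, 456.9], 0.57)]
grip_bar top [([189.5, 304.0], 0.8), ([195.6, 270.0], 0.66), ([230.7, 350.9], 0.63)]
espresso_cup scene [([288.4, 387.2], 0.61), ([212.3, 355.2], 0.58)]
espresso_cup top [([200.6, 303.4], 0.64), ([19
[... 199 characters left out ...]
p [([218.2, 335.1], 0.58)]
garlic scene [([320.3, 417.9], 0.84), ([259.3, 370.5], 0.51)]
garlic top [([259.7, 424.2], 0.67)]
lemon_1 scene [([172.7, 190.6], 0.55), ([186.4, 209.7], 0.2)]
lemon_1 top [([192.1, 212.9], 0.44)]
lime_1 scene [([183.2, 211.9], 0.67)]
lime_1 top [([197.8, 230.3], 0.69), ([217.6, 334.4], 0.56)]
{'t': 1.4, 'joints': array([ 1.1,  0.5,  1.6,  0. ,  1.1, -0.1]), 'qvel': array([-0., -0.,  0., -0., -0., -0.]), 'tau': array([  0. , -61.2, -25.8,   0.1,   0. ,   0. ]), 'eef_pos': array([241.5, 576.5, 177.7]), 'tcp_rot': array([ 3.1, -0. ,  2.7]), 'ft_force': array([ 0.1, -0.6,  0. ]), 'moment': array([ 0., -0.,  0.]), 'grip_force': 0.0, 'opening': 0.9997958184896399} -18.8
```

Run:
```python
import cv2
a=cv2.imread("pics/scene0.png")[155:345,170:490]; b=cv2.imread("pics/top0.png")[165:285,200:460]
cv2.imwrite("pics/s1.png",cv2.resize(a,(800,475),interpolation=cv2.INTER_CUBIC));cv2.imwrite("pics/t1.png",cv2.resize(b,(800,369),interpolation=cv2.INTER_CUBIC))
```

```text
(no output)
```

View pics/s1.png

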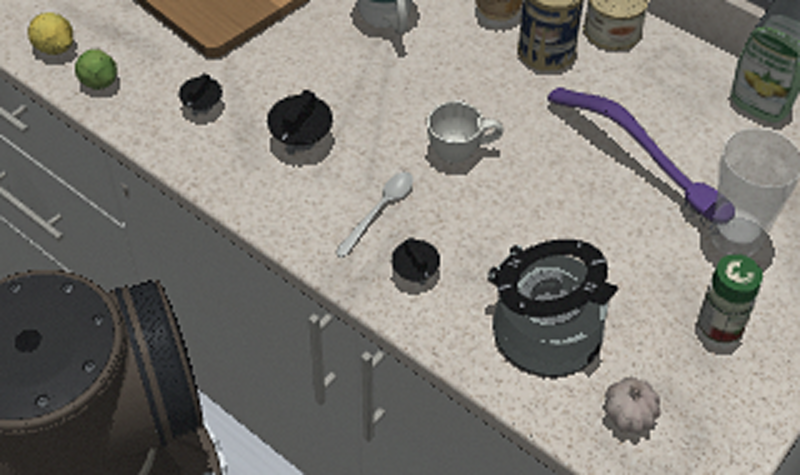

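View pics/t1.png

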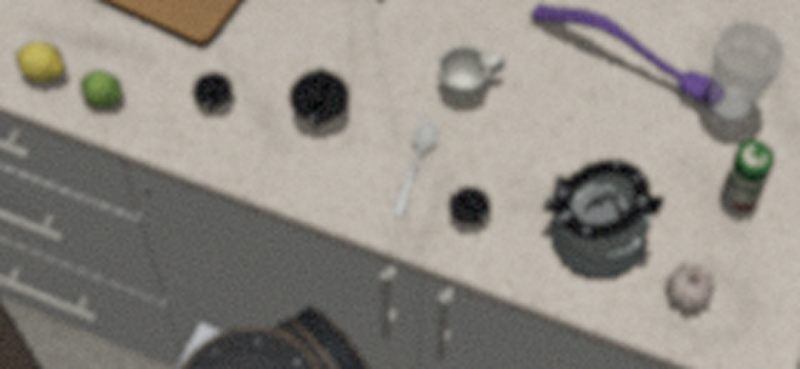

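Run:
```python
from h import *
np.set_printoptions(precision=1,suppress=True)
P={n:eyes.read_camera(n) for n in("scene","top")}
print(P["scene"]["fx"],P["top"]["fx"])
S,T=P["scene"],P["top"]
print("well",tri(S,(276.6,392.5),T,(233,393)),at_z(S,(276.6,392.5),60),at_z(T,(232.4,395.9),60),at_z(T,(235.3,386.5),60))
print("hinge",tri(S,(258.6,371.6),T,(224.8,380.2)),at_z(S,(258.6,371.6),64),at_z(T,(224.8,380.2),64))
print("tab",tri(S,(268.2,408),T,(230.3,411.5)))
print("grinder",at_z(S,(287.3,388.5),0))
for k,a,b in[("near",(265.5,336.1),(233.4,355.3)),("big",(210.8,286.9),(200.5,306.1)),("far",(192.4,248.5),(199.3,269.8))]:
    print(k,at_z(S,a,0),at_z(T,b,0))
for k in["cap","grinder","hinged_lid","espresso_cup","teaspoon","garlic","spice_jar"]:
  for n,p in P.items():
    for d in eyes.cut_out(k,p)[:4]:
        m=d["mask"];r,c=np.nonzero(m)
        if len(r)==0: continue
        X=np.array([at_z(p,(a,b),37 if k=="cap" else 0) for a,b in zip(r,c)])
        # extent perpendicular to view dir
        o,v=ray(p,(r.mean(),c.mean()));v=v[:2]/np.linalg.norm(v);s=X[:,:2]@np.array([-v[1],v[0]])
        print(k,n,round(d["score"],2),np.array(d["centre"]),"rows",r.min(),r.max(),"cols",c.min(),c.max(),"n",len(r),"width",s.max()-s.min(),"z0",at_z(p,d["centre"],0))
```

```text
491.741565016094 470.96080996088796
well (array([ 474.7, -211.9,  -19. ]), np.float64(2.3318548402084396)) [ 424.6 -234.9   60. ] [ 437.6 -225.8   60. ] [ 413.6 -198.8   60. ]
hinge (array([ 437.2, -164.3,   66. ]), np.float64(8.056589716103913)) [ 433.8 -163.5   64. ] [ 442.9 -164.6   64. ]
tab (array([ 413.2, -276.1,  149.3]), np.float64(2.627275279539891))
grinder [ 427.3 -227.9    0. ]
near [394.4 -79.3   0. ] [409.4 -85.7   0. ]
big [455.8 156.4   0. ] [470.2 141.1   0. ]
far [436.6 298.9   0. ] [420.4 273.1   0. ]
cap scene 0.71 [202.1 287.2] rows 191 216 cols 277 302 n 485 width 49.993598493440345 z0 [482.3 179.2   0. ]
cap scene 0.63 [193.2 250.2] rows 184 200 cols 242 258 n 206 width 34.4602876519413 z0 [437.5 292.4   0. ]
cap scene 0.6 [258.3 338.3] rows 251 267 cols 327 344 n 239 width 26.380159462440957 z0 [416.9 -69.2   0. ]
cap top 0.83 [196.2 306.8] rows 186 205 cols 294 313 n 288 width 40.18833898853035 z0 [489.4 146.7   0. ]
cap top 0.66 [192.3 268. ] rows 188 200 cols 263 275 n 129 width 26.97297778546617 z0 [446.9 294.2   0. ]
cap top 0.6 [228.4 353.2] rows 226 237
[... 1090 characters left out ...]
397.3 523.    0. ]
teaspoon scene 0.49 [231.  323.4] rows 223 257 cols 305 334 n 209 width 50.93758113073622 z0 [465.2  23.2   0. ]
garlic scene 0.96 [314.8 420.9] rows 307 327 cols 412 433 n 366 width 27.040624320251595 z0 [ 412.2 -335.9    0. ]
garlic top 0.69 [257.5 424.5] rows 250 265 cols 417 432 n 198 width 26.913403110376805 z0 [ 414.4 -348.4    0. ]
garlic top 0.16 [194.6 303.5] rows 187 206 cols 294 313 n 296 width 41.14485834618105 z0 [491.1 161.6   0. ]
spice_jar scene 0.7 [278.1 461.9] rows 257 294 cols 449 474 n 689 width 30.308979843956365 z0 [ 574.3 -362.     0. ]
spice_jar top 0.73 [220.3 442.6] rows 210 234 cols 434 451 n 308 width 26.40561390418077 z0 [ 589.2 -367.2    0. ]
```

```bash
cat >> h.py <<'E'
from scipy.optimize import minimize
def hull_mask(p,sets,roi,ss=8,holes=()):
    r0,r1,c0,c1=roi;im=np.zeros(((r1-r0)*ss,(c1-c0)*ss),np.uint8)
    for v,L in((255,sets),(0,holes)):
        for s in L:
            q=np.array([proj(p,x) for x in s]);q=np.c_[(q[:,1]+.5-c0)*ss,(q[:,0]+.5-r0)*ss].astype(np.float32)
            cv2.fillConvexPoly(im,cv2.convexHull((q*16).astype(np.int32)),v,shift=4)
    return cv2.resize(im,(c1-c0,r1-r0),interpolation=cv2.INTER_AREA)/255.
A=np.linspace(0,2*np.pi,60)
def circ(x,y,z,r): return np.c_[x+r*np.cos(A),y+r*np.sin(A),0*A+z]
def capsets(x,y,yaw,z=0):
    f=np.r_[circ(x,y,z+34,38.5),circ(x,y,z+40,38.5)]
    c,s=np.cos(yaw),np.sin(yaw)
    b=np.array([[x+c*u-s*v,y+s*u+c*v,z+w] for u in(-26,26) for v in(-8,8) for w in(40,63)])
    return [f,b]
E
python3 - <<'E'
from h import *
np.set_printoptions(precision=2,suppress=True)
P={n:eyes.read_camera(n) for n in("scene","top")}
R={"scene":(180,230,265,315),"top":(172,215,282,328)}
D={}
for n,p in P.items():
    r=R[n];g=p["pixels"][r[0]:r[1],r[2]:r[3]].max(2).astype(float)
    D[n]=np.clip((90-g)/50,0,1)
def cost(v,names=("scene","top")):
    return sum(((hull_mask(P[n],capsets(*v),R[n])-D[n])**2).sum() for n in names)
for names in(("scene",),("top",),("scene","top")):
    best=min((minimize(cost,[480,157,y],args=(names,),method="Nelder-Mead",options=dict(initial_simplex=[[480,157,y],[488,157,y],[480,165,y],[480,157,y+.3]])) for y in np.arange(0,3.1,.5)),key=lambda m:m.fun)
    print(names,best.x,best.fun)
    print([ (round(y,1),round(cost([best.x[0],best.x[1],y],names),1)) for y in np.arange(0,3.1,.25)])
tiles=[]
for n,(r0,r1,c0,c1) in(("scene",(182,222,268,312)),("top",(176,212,286,326)),("scene",(245,310,358,422)),("top",(210,260,370,420))):
    t=cv2.resize(P[n]["pixels"][r0:r1,c0:c1,::-1],(400,300),interpolation=cv2.INTER_CUBIC);tiles.append(np.clip(t*1.6,0,255).astype(np.uint8))
cv2.imwrite("pics/q.png",np.r_[np.c_[tiles[0],tiles[1]],np.c_[tiles[2],tiles[3]]])
E
```

```text
('scene',) [460.77 147.99   3.31] 24.57711526336025
[(np.float64(0.0), np.float64(26.6)), (np.float64(0.2), np.float64(25.2)), (np.float64(0.5), np.float64(30.1)), (np.float64(0.8), np.float64(37.4)), (np.float64(1.0), np.float64(42.5)), (np.float64(1.2), np.float64(42.4)), (np.float64(1.5), np.float64(40.4)), (np.float64(1.8), np.float64(37.0)), (np.float64(2.0), np.float64(33.7)), (np.float64(2.2), np.float64(31.5)), (np.float64(2.5), np.float64(31.7)), (np.float64(2.8), np.float64(31.4)), (np.float64(3.0), np.float64(29.1))]
('top',) [460.17 148.3    1.96] 45.73070865051902
[(np.float64(0.0), np.float64(47.6)), (np.float64(0.2), np.float64(48.3)), (np.float64(0.5), np.float64(48.5)), (np.float64(0.8), np.float64(48.6)), (np.float64(1.0), np.float64(47.8)), (np.float64(1.2), np.float64(46.6)), (np.float64(1.5), np.float64(45.9)), (np.float64(1.8), np.float64(45.7)), (np.float64(2.0), np.float64(45.7)), (np.float64(2.2), np.float64(45.7)), (np.float64(2.5), np.float64(45.9)), (np.float64(2.8), np.float64(46.1)), (np.float64(3.0), np.float64(47.1))]
('scene', 'top') [460.31 147.87   3.29] 73.30309342560554
[(np.float64(0.0), np.float64(74.9)), (np.float64(0.2), np.float64(74.1)), (np.float64(0.5), np.float64(79.8)), (np.float64(0.8), np.float64(87.7)), (np.float64(1.0), np.float64(91.5)), (np.float64(1.2), np.float64(89.8)), (np.float64(1.5), np.float64(87.7)), (np.float64(1.8), np.float64(83.9)), (np.float64(2.0), np.float64(81.0)), (np.float64(2.2), np.float64(78.6)), (np.float64(2.5), np.float64(79.1)), (np.float64(2.8), np.float64(78.5)), (np.float64(3.0), np.float64(76.8))]Traceback (most recent call last):
  File "<stdin>", line 18, in <module>
cv2.error: OpenCV(4.12.0) /io/opencv/modules/imgcodecs/src/loadsave.cpp:1058: error: (-215:Assertion failed) image.channels() == 1 || image.channels() == 3 || image.channels() == 4 in function 'imwrite_'
```

```bash
cat >> h.py <<'E'
def lid(x,y,yaw,th):
    def W(q):
        q=np.array(q,float)-[0,61,64];c,s=np.cos(-th),np.sin(-th)
        # raise tab (-y) side: rotate about x
        q=np.c_[q[:,0],c*q[:,1]-s*q[:,2],s*q[:,1]+c*q[:,2]]+[0,61,64]
        c,s=np.cos(yaw),np.sin(yaw)
        return np.c_[x+c*q[:,0]-s*q[:,1],y+s*q[:,0]+c*q[:,1],q[:,2]]
    o=W(np.r_[circ(0,0,61,56),circ(0,0,67,56)]);t=W([[u,v,w] for u in(-13,13) for v in(-40,-72) for w in(61,67)])
    return [o,t],W(circ(0,0,67,36)),W
E
cat > fitlid.py <<'E'
from h import *
np.set_printoptions(precision=2,suppress=True)
def run(P,free_th=True,x0=(428,-226,-.14,.5)):
    R={"scene":(240,300,350,430),"top":(205,255,365,425)};D={}
    for n,p in P.items():
        r=R[n];g=p["pixels"][r[0]:r[1],r[2]:r[3]].max(2).astype(float);D[n]=np.clip((80-g)/50,0,1)
    def cost(v,names):
        v=list(v)+([] if len(v)==4 else [0.]);s,h,W=lid(*v)
        return sum(((hull_mask(P[n],s,R[n],holes=[h])-D[n])**2).sum() for n in names)
    for names in(("scene",),("top",),("scene","top")):
        out=[]
        for y in(-.5,-.14,.2):
            x=[x0[0],x0[1],y]+([x0[3]] if free_th else []);st=[8,8,.2,.15][:len(x)]
            sx=[x]+[[a+(st[i] if i==j else 0) for i,a in enumerate(x)] for j in range(len(x))]
            out.append(minimize(cost,x,args=(names,),method="Nelder-Mead",options=dict(initial_simplex=sx,maxiter=500)))
        b=min(out,key=lambda m:m.fun);print(names,b.x,round(b.fun,1),[o.x.round(2).tolist()+[round(o.fun,1)] for o in out])
    return b.x
E
python3 - <<'E'
from fitlid import *
P={n:eyes.read_camera(n) for n in("scene","top")}
run(P)
tiles=[]
for n,(r0,r1,c0,c1) in(("scene",(182,222,268,312)),("top",(176,212,286,326)),("scene",(245,310,358,422)),("top",(210,260,370,420))):
    t=cv2.resize(P[n]["pixels"][r0:r1,c0:c1,::-1],(400,300),interpolation=cv2.INTER_CUBIC);tiles.append(np.clip(t*1.6,0,255).astype(np.uint8))
cv2.imwrite("pics/q.png",cv2.vconcat([cv2.hconcat(tiles[:2]),cv2.hconcat(tiles[2:])]))
s=env.state();print(s["t"],s["tcp_rot"],s["joints"])
E
```

```text
('scene',) [ 427.72 -228.44   -0.07    0.47] 209.3 [[427.42, -228.71, -0.07, 0.48, np.float64(209.5)], [427.54, -228.63, -0.07, 0.47, np.float64(209.6)], [427.72, -228.44, -0.07, 0.47, np.float64(209.3)]]
('top',) [ 422.66 -228.76   -0.16    0.54] 103.0 [[422.7, -229.05, -0.16, 0.54, np.float64(103.5)], [422.7, -228.71, -0.14, 0.54, np.float64(103.2)], [422.66, -228.76, -0.16, 0.54, np.float64(103.0)]]
('scene', 'top') [ 427.25 -228.42   -0.08    0.48] 326.7 [[427.03, -228.62, -0.08, 0.48, np.float64(326.9)], [427.25, -228.42, -0.08, 0.48, np.float64(326.7)], [427.39, -228.48, -0.09, 0.47, np.float64(326.7)]]
2.4 [3.14 0.   2.74] [ 1.07  0.49  1.56 -0.    1.09 -0.11]
```

View pics/q.png

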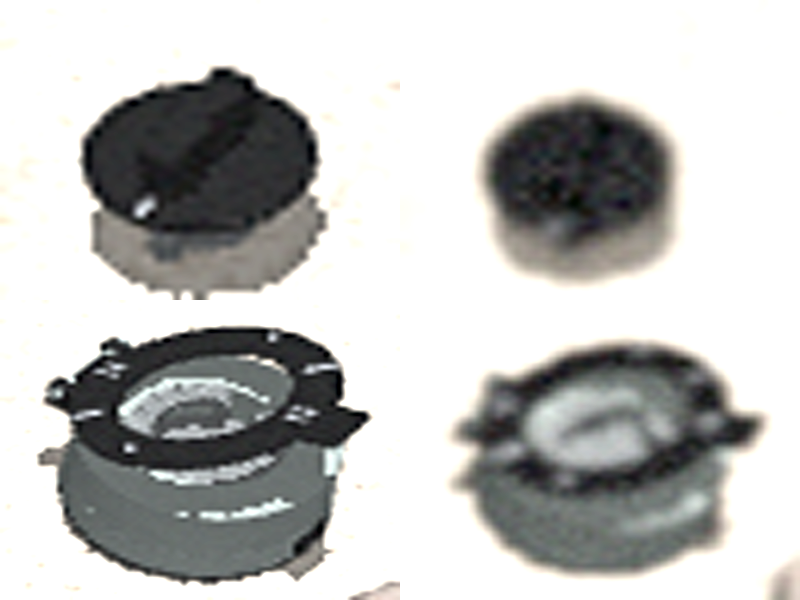

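```bash
python3 -m inch '[[[-0.74,-0.53,-0.05],0,1],[[-0.74,-0.53,-0.05],0,1],[[-0.74,-0.53,-0.05],0,1],[[-0.74,-0.53,-0.05],0,1],[[-0.74,-0.53,-0.05],0,1],[[-0.74,-0.53,-0.05],0,1],[[-0.74,-0.53,-0.05],0,1],[[-0.35,-0.91,0.05],0,1],[[-0.35,-0.91,0.05],0,1],[[-0.35,-0.91,0.05],0,1]]'
cat >> h.py <<'E'
def togo(x,y,z,yaw=None):
    s=env.state();p=s["eef_pos"];r=s["tcp_rot"];a=r[2];d=np.array([x,y,z])-p;c,n=np.cos(a),np.sin(a)
    print("t %.2f"%s["t"],"pos",p.round(1),"rot",np.round(r,3),"j",s["joints"].round(2),"f",s["ft_force"].round(1),"open %.2f grip %.1f"%(s["opening"],s["grip_force"]))
    print("units",np.round(np.array([c*d[0]+n*d[1],n*d[0]-c*d[1],-d[2]])/60,3),"turn", None if yaw is None else round(-np.degrees((yaw-a+np.pi)%(2*np.pi)-np.pi)/5,2))
E
python3 -c "
from h import *
togo(423,-279,150)"
```

```text
t: 3.65
eef_pos: [436.8, 73.9, 189.7]
tcp_rot: [3.141, 0.001, 2.745]
ft_force: [1.0, 0.2, -0.5]
opening: 0.022
grip_force: 0.0
t 3.65 pos [436.8  73.9 189.7] rot [3.141e+00 1.000e-03 2.745e+00] j [ 0.02  0.22  1.97  0.    0.96 -1.16] f [ 1.   0.2 -0.5] open 0.02 grip 0.0
units [-2.06  -5.513  0.662] turn None
```

```bash
python3 -m inch '[[[-0.3,-0.79,0.1],0,1],[[-0.3,-0.79,0.1],0,1],[[-0.3,-0.79,0.1],0,1],[[-0.3,-0.79,0.1],0,1],[[-0.28,-0.79,0.1],0,1],[[-0.28,-0.79,0.1],0,1],[[-0.28,-0.77,0.1],0,1],[[0,0,0.1],0,1],[[0,0,0.25],0,1],[[0,0,0.25],0,1]]'
python3 -c "
from h import *
togo(423,-279,67)"
```

```text
t: 4.9
eef_pos: [422.1, -275.5, 110.7]
tcp_rot: [3.141, -0.0, 2.746]
ft_force: [-0.5, 0.3, -0.9]
opening: 0.002
grip_force: 0.0
t 4.90 pos [ 422.1 -275.5  110.7] rot [ 3.141 -0.     2.746] j [-0.71  0.41  1.93  0.    0.81 -1.88] f [-0.5  0.3 -0.9] open 0.00 grip 0.0
units [-0.037 -0.049  0.728] turn None
```

```bash
python3 -m inch '[[[0,-0.05,0.1],0,1],[[0,0,0.1],0,1],[[0,0,0.1],0,1],[[0,0,0.1],0,1],[[0,0,0.08],0,1],[[0,0,0.08],0,1],[[0,0,0.06],0,1],[[0,0,0.05],0,1],[[0,0,0.04],0,1],[[0,0,0.02],0,1]]'
python3 -c "
from h import *
togo(423,-279,67)"
```

```text
t: 6.15
eef_pos: [420.9, -279.3, 67.7]
tcp_rot: [3.141, -0.0, 2.745]
ft_force: [-0.4, 0.3, -0.2]
opening: 0.005
grip_force: 0.2
t 6.15 pos [ 420.9 -279.3   67.7] rot [ 3.141 -0.     2.745] j [-0.72  0.48  1.96  0.    0.7  -1.89] f [-0.4  0.3 -0.2] open 0.00 grip 0.2
units [-0.03   0.018  0.011] turn None
```

```bash
python3 -m inch '[[[0,0,0.02],0,1],[[0,0,0.02],0,1],[[0,0,0.02],0,1],[[0,0,0.02],0,1],[[0,0,0.02],0,1],[[0,0,0],0,1],[[0,0,0],0,1],[[0,0,0],0,1],[[0,0,0],0,1],[[0,0,0],0,1]]'
python3 - <<'E'
from h import *
togo(423,-279,67)
p=eyes.read_camera("scene");cv2.imwrite("pics/l.png",cv2.resize(p["pixels"][215:315,330:470,::-1],(800,571),interpolation=cv2.INTER_CUBIC))
E
```

```text
t: 7.4
eef_pos: [420.9, -279.3, 61.8]
tcp_rot: [3.142, -0.0, 2.745]
ft_force: [-0.1, -1.3, 1.2]
opening: 0.003
grip_force: 0.0
t 7.40 pos [ 420.9 -279.3   61.8] rot [ 3.142 -0.     2.745] j [-0.72  0.49  1.97  0.    0.69 -1.89] f [-0.1 -1.3  1.2] open 0.00 grip 0.0
units [-0.03   0.019 -0.087] turn None
```

View pics/l.png

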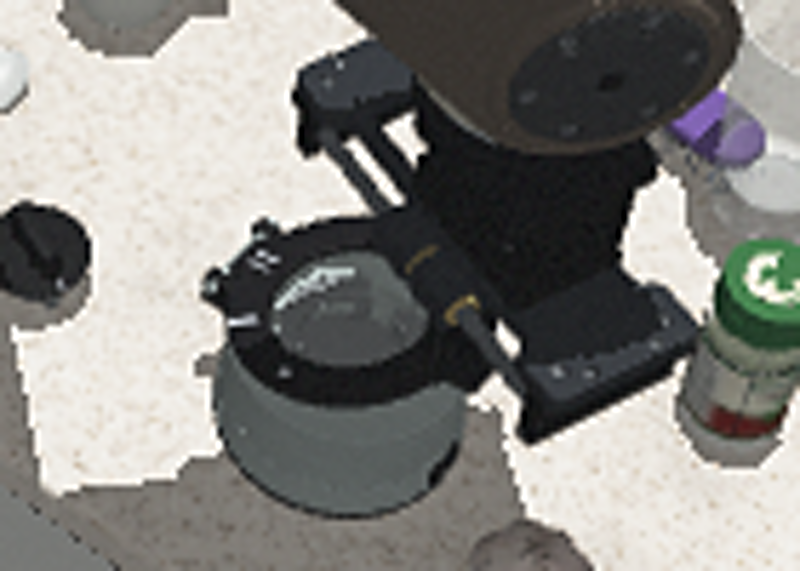

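```bash
python3 -m inch '[[[0,0,-0.3],0,1],[[0,0,-0.6],0,1],[[0.3,0.8,-0.6],0,1],[[0.3,0.9,-0.2],0,1],[[0.3,0.9,0],0,1],[[0.3,0.9,0],0,1],[[0.3,0.9,0],-1,-1],[[0,0,0],-1,-1],[[0,0,0],-1,-1],[[0,0,0],0,-1]]'
python3 - <<'E'
from fitlid import *
togo(460.5,148,120,3.3)
P={n:eyes.read_camera(n) for n in("scene","top")}
p=P["scene"];cv2.imwrite("pics/l2.png",cv2.resize(p["pixels"][235:315,350:450,::-1],(750,600),interpolation=cv2.INTER_CUBIC))
run(P,True,(427.5,-228.5,-.08,.1));run(P,False,(427.5,-228.5,-.08,0))
E
```

```text
t: 8.7
eef_pos: [439.9, -1.0, 163.8]
tcp_rot: [3.142, 0.0, 3.006]
ft_force: [1.5, 0.3, 0.1]
opening: 0.37
grip_force: 0.0
t 8.70 pos [439.9  -1.  163.8] rot [3.14 0.   3.01] j [-0.15  0.25  2.01  0.    0.89 -1.59] f [1.5 0.3 0.1] open 0.37 grip 0.0
units [-0.01  2.51  0.73] turn -3.36
('scene',) [ 427.12 -228.77   -0.09    0.31] 174.3 [[427.3, -228.33, -0.08, 0.3, np.float64(174.4)], [427.12, -228.77, -0.09, 0.31, np.float64(174.3)], [427.32, -228.34, -0.09, 0.3, np.float64(174.3)]]
('top',) [ 422.03 -228.61   -0.19    0.41] 126.4 [[425.97, -227.47, -0.58, 0.29, np.float64(136.9)], [422.03, -228.61, -0.19, 0.41, np.float64(126.4)], [421.88, -228.79, -0.19, 0.41, np.float64(126.7)]]
('scene', 'top') [ 427.26 -228.05   -0.1     0.3 ] 315.5 [[426.62, -228.46, -0.1, 0.31, np.float64(315.9)], [426.76, -228.34, -0.12, 0.31, np.float64(316.2)], [427.26, -228.05, -0.1, 0.3, np.float64(315.5)]]
('scene',) [ 440.04 -218.38    0.14] 313.5 [[439.75, -219.52, -0.49, np.float64(387.1)], [439.88, -219.48, -0.48, np.float64(387.0)], [440.04, -218.38, 0.14, np.float64(313.5)]]
('top',) [ 437.32 -222.99    0.22] 164.6 [[437.58, -224.4, -0.76, np.float64(179.7)], [436.86, -222.87, 0.24, np.float64(165.2)], [437.32, -222.99, 0.22, np.float64(164.6)]]
('scene', 'top') [ 438.34 -220.92    0.19] 497.6 [[438.3, -221.89, -0.77, np.float64(575.7)], [438.46, -221.08, 0.18, np.float64(497.8)], [438.34, -220.92, 0.19, np.float64(497.6)]]
```

View pics/l2.png

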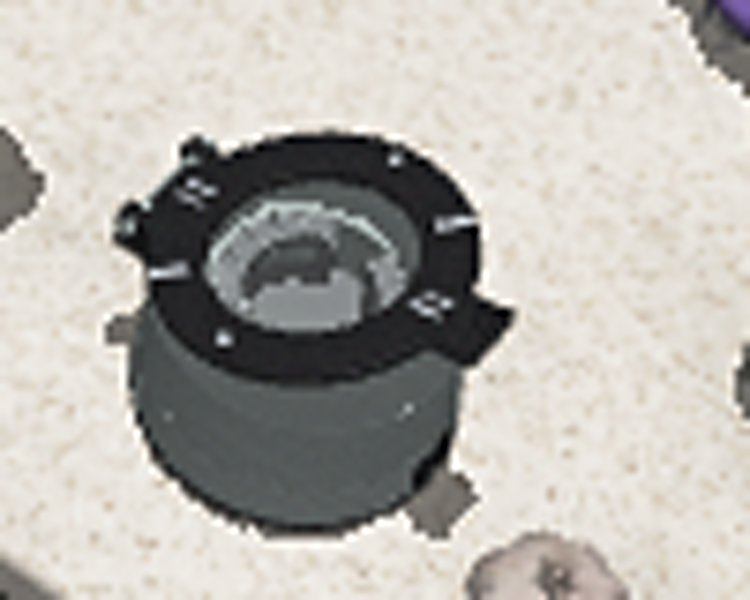

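Run:
```python
from fitlid import *
P={n:eyes.read_camera(n) for n in("scene","top")};S,T=P["scene"],P["top"]
q=np.array(proj(S,(420.9,-279.3,61.8)));print("tcp in scene",q,"in l.png",(q[1]-330)*5.714,(q[0]-215)*5.714)
for k in("lid_tab","lid_hinge","half_mark","well_mouth"):
    a,b=eyes.spot_point(k,S)[:2],eyes.spot_point(k,T)[:2]
    print(k,[(d["centre"],round(d["score"],2)) for d in a],[(d["centre"],round(d["score"],2)) for d in b]); 
    if a and b: print(tri(S,a[0]["centre"],T,b[0]["centre"]))
s,h,W=lid(427.3,-228.3,-.09,.3);tab=W([[0,-62,67]])[0];print("model tab",tab,proj(S,tab),proj(T,tab))
s,h,W=lid(427.3,-228.3,-.09,0);tab=W([[0,-62,67]])[0];print("closed tab",tab,proj(S,tab),proj(T,tab))
o=cv2.imread("pics/l.png")
def draw(img,pts,col,f,r0,c0):
    q=np.array([proj(S,x) for x in pts]);q=np.c_[(q[:,1]-c0+.5)*f,(q[:,0]-r0+.5)*f].astype(np.int32);cv2.polylines(img,[q],True,col,1)
im=cv2.resize(S["pixels"][235:315,350:450,::-1],(750,600),interpolation=cv2.INTER_CUBIC)
for th,col in((.3,(0,0,255)),(0,(0,255,0)),(.15,(255,0,0))):
    s,h,W=lid(427.3,-228.3,-.09,th)
    draw(im,W(circ(0,0,67,56)),col,7.5,235,350);draw(im,h,col,7.5,235,350)
for z in(0,60): draw(im,circ(427.3,-228.3,z,58),(0,255,255),7.5,235,350)
draw(im,circ(420.9,-279.3,61.8,5),(255,0,255),7.5,235,350)
cv2.imwrite("pics/l3.png",im)
```

```text
tcp in scene [286.78 406.73] in l.png 438.40718470396473 410.1242011802511
lid_tab [] [([237.9, 413.6], 0.73)]
lid_hinge [([260.1, 372.2], 0.79), ([211.4, 288.4], 0.35)] [([226.1, 380.5], 0.6), ([240.7, 393.1], 0.39)]
(array([ 435.97, -166.72,   61.81]), np.float64(6.335061226831792))
half_mark [([272.5, 371.2], 0.88)] [([236.0, 383.9], 0.85)]
(array([ 393.95, -192.33,   77.59]), np.float64(6.582127938995038))
well_mouth [([274.7, 389.0], 0.83)] [([236.7, 398.6], 0.69)]
(array([ 390.5 , -242.38,  117.46]), np.float64(3.8453646440075673))
model tab [ 422.3  -283.69  103.21] (np.float64(278.02221757274174), np.float64(410.73037335892195)) (np.float64(235.75309554904032), np.float64(412.17099183275707))
closed tab [ 421.73 -290.05   67.  ] (np.float64(287.78418652397687), np.float64(410.8827445868496)) (np.float64(241.44095489439576), np.float64(412.28006730099224))
```

View pics/l3.png

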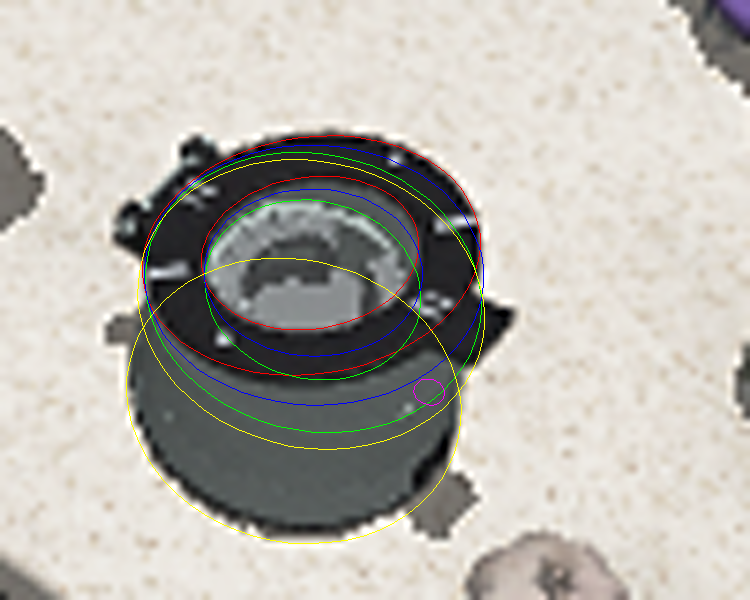

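Run:
```python
from fitlid import *
s=env.state();p=s["eef_pos"];a=s["tcp_rot"][2];print(p,a,s["opening"])
yt=np.array([np.sin(a),-np.cos(a),0]);xt=np.array([np.cos(a),np.sin(a),0])
tl=[]
for n in("scene","top"):
    P=eyes.read_camera(n);q=proj(P,p);r0,c0=int(q[0])-38,int(q[1])-50
    im=cv2.resize(P["pixels"][r0:r0+75,c0:c0+100,::-1],(400,300),interpolation=cv2.INTER_CUBIC)
    def pt(X): u=proj(P,X);return int((u[1]-c0+.5)*4),int((u[0]-r0+.5)*4)
    cv2.circle(im,pt(p),3,(0,0,255),1)
    w=47.5*s["opening"]
    for sg in(1,-1):
        for dz in(0,40,80): cv2.circle(im,pt(p+sg*yt*w+[0,0,dz]),2,((255,0,255),(0,255,0),(255,255,0))[dz//40],-1)
    tl.append(im)
l=cv2.imread("pics/l.png");l=cv2.resize(l,(800,571))[150:450,150:550].copy()
cv2.imwrite("pics/g.png",cv2.vconcat([cv2.hconcat(tl),cv2.hconcat([l,np.clip(l*2.2,0,255).astype(np.uint8)])]))
```

```text
[439.93  -1.24 163.73] 3.0063762556166056 0.8736494058419032
```

View pics/g.png

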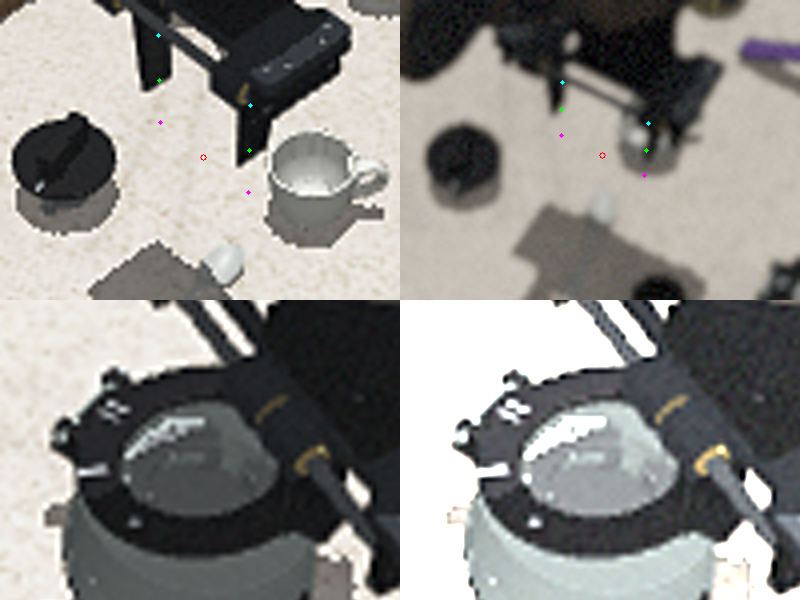

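```bash
cat > fing.py <<'E'
from h import *
def boxes(p,a,op,th=12,w=20,hi=60):
    yt=np.array([np.sin(a),-np.cos(a),0]);xt=np.array([np.cos(a),np.sin(a),0]);o=[]
    for sg in(1,-1):
        o.append(np.array([p+sg*yt*(47.5*op+u)+xt*v+[0,0,k] for u in(0,th) for v in(-w/2,w/2) for k in(0,hi)]))
    return o
E
cat > m1.py <<'E'
from fing import *
np.set_printoptions(precision=1,suppress=True)
def run(use,d0=(0,0,33)):
    s=env.state();p=s["eef_pos"];a=s["tcp_rot"][2];print("t",s["t"],p,a,s["opening"])
    P={n:eyes.read_camera(n) for n in("scene","top")};s=env.state();it=[]
    for n,i in use:
        b=boxes(p+np.array(d0),a,s["opening"])[i];q=np.array([proj(P[n],x) for x in b if x[2]<p[2]+d0[2]+1])
        r=(int(q[:,0].min())-9,int(q[:,0].max())+8,int(q[:,1].min())-7,int(q[:,1].max())+8)
        g=P[n]["pixels"][r[0]:r[1],r[2]:r[3]].max(2).astype(float);it.append((n,i,r,np.clip((120-g)/70,0,1)))
        print(n,i);print("\n".join("".join(" .:*#"[int(v*4)] for v in row) for row in it[-1][3]))
    def cost(d,L): return sum(((hull_mask(P[n],[boxes(p+d,a,s["opening"])[i]],r)-D)**2).sum() for n,i,r,D in L)
    for L in(it,[k for k in it if k[0]=="scene"],[k for k in it if k[0]=="top"]):
        m=minimize(cost,d0,args=(L,),method="Nelder-Mead",options=dict(initial_simplex=np.array(d0)+np.r_[np.zeros((1,3)),8*np.eye(3)]));print(len(L),m.x,m.fun)
if __name__=="__main__": run([("scene",0),("scene",1),("top",0),("top",1)])
E
python3 m1.py
```

```text
t 9.4 [439.9  -1.2 163.7] 3.00643826874899 0.9570655083202865
scene 0
        ######****.    
        #######*****   
        #########****  
        ########: ***#:
        ########:  ***#
        ########:   .**
        *#######*     *
         #######*      
         #######*      
         ########      
         #######*      
         #######       
         :####*        
         .###          
          #*           
                       
                       
                       
                       
                       
                       
                       
                       
scene 1
        ########        
        ########        
        ########        
        ########        
        #######*        
        #######.    .   
        #######         
        #######         
       .#######         
       .#####*          
       .####            
       .###             
       *#      .        
               .        
                        
              :         
                        
               .        
               . .  
[... 521 characters left out ...]
       
                     
                     
                     
                     
top 1
  :***:*######******
  ..:*#########**#*#
     :##########*##*
      *##########**.
      .##########*  
        :########:  
         ########.  
         *######*.  
         *##*##*.   
  .      ##*:**:    
   ..   :##:..:     
   .....*#*..       
     ..:**:.        
      ..::.  .      
      ....          
       .            
                    
                    
                    
                    
                    
                    
                    
4 [ 2.7  1.4 42.4] 183.77290233740553
2 [ 58.6  48.2 -38.5] 36.67146395813228
2 [ 5.1 -1.3 47.7] 101.36290484821379
```

```bash
sed -i 's/min())-9,int/min())-4,int/; s/print(n,i);print.*$/pass/' m1.py; sed -i 's/for L in(it,/for L in(it,it[:1]+it[2:3],/' m1.py; python3 -c "
from m1 import *
run([('scene',0),('scene',1),('top',0)],(3,0,42))"; python3 -c "
from fitlid import *
togo(423,-279,60,3.0)"
```

```text
t 9.5 [439.9  -1.2 163.7] 3.006598971886644 0.9895313417082152
3 [ 2.7  1.9 40.8] 75.70139538168209
2 [ 4.   2.1 35.6] 50.21419658059302
2 [33.9 28.5 -5.1] 38.74913086803349
1 [10.5  1.3 46.6] 12.481368704344483
t 9.60 pos [439.9  -1.2 163.8] rot [3.14 0.   3.01] j [-0.15  0.25  2.01  0.    0.89 -1.59] f [ 0.4  1.2 -0.3] open 0.99 grip 0.0
units [-0.34 -4.63  1.73] turn 0.08
```

```bash
python3 -m inch '[[[-0.05,-0.78,0],0,1],[[-0.05,-0.78,0],0,1],[[-0.05,-0.78,0],0,1],[[-0.05,-0.78,0],0,1],[[-0.05,-0.78,0],0,1],[[-0.05,-0.77,0.1],0,1],[[0,0,0.4],0,1],[[0,0,0.4],0,1],[[0,0,0.4],0,1],[[0,0,0.18],0,1]]'
python3 -m inch '[[[0,0,0.12],0,1],[[0,0,0.12],0,1],[[0,0,0.12],0,1],[[0,0,0.12],0,1],[[0,0,0.12],0,1],[[0,0,0.05],0,1],[[0,0,0.05],0,1],[[0,0,0],0,1],[[0,0,0],0,1],[[0,0,0],0,1]]'
python3 -c "
from fitlid import *
togo(420,-281,27,3.0)"
```

```text
t: 10.85
eef_pos: [419.7, -281.0, 73.8]
tcp_rot: [3.141, -0.001, 3.007]
ft_force: [0.4, -0.4, 0.4]
opening: 0.027
grip_force: 0.0
t: 12.1
eef_pos: [420.1, -281.3, 33.1]
tcp_rot: [-3.142, 0.0, 3.007]
ft_force: [0.7, 0.2, -0.1]
opening: 0.006
grip_force: 0.0
t 12.10 pos [ 420.1 -281.3   33.1] rot [-3.14  0.    3.01] j [-0.72  0.53  1.99  0.    0.62 -2.16] f [ 0.7  0.2 -0.1] open 0.01 grip 0.0
units [0.   0.01 0.1 ] turn 0.08
```

```bash
python3 -m inch '[[[0,0,0.03],0,1],[[0,0,0.03],0,1],[[0,0,0.03],0,1],[[0,0,0.02],0,1],[[0,0,0.02],0,1],[[0,0,0.02],0,1],[[0,0,0],0,1],[[0,0,0],0,1],[[0,0,0],0,1],[[0,0,0],0,1]]'
python3 -c "
from fitlid import *
togo(420,-281,27,3.0)"
```

```text
t: 13.35
eef_pos: [420.7, -281.6, 28.5]
tcp_rot: [-3.139, 0.004, 3.007]
ft_force: [-13.0, 12.0, 72.2]
opening: 0.007
grip_force: 35.9
t 13.35 pos [ 420.7 -281.6   28.5] rot [-3.14  0.    3.01] j [-0.72  0.54  2.    0.    0.6  -2.16] f [-13.   12.   72.2] open 0.01 grip 35.9
units [0.01 0.01 0.03] turn 0.08
```

```bash
python3 -m inch '[[[0,0,-0.2],0,1],[[0,0,-0.8],0,1],[[0,0.7,-0.6],0,1],[[-0.1,0.9,0],0,-1],[[-0.1,0.9,0],-1,-1],[[-0.1,0.9,0],-1,-1],[[-0.1,0.9,0],-1,-1],[[0,0.9,0],0,-1],[[0,0,0],0,-1],[[0,0,0],0,-1]]'
python3 - <<'E'
from fitlid import *
togo(457.5,146,71,3.3)
P={n:eyes.read_camera(n) for n in("scene","top")}
run(P,True,(427.5,-228.5,-.08,.1));x=run(P,False,(427.5,-228.5,-.08,0))
a=eyes.spot_point("half_mark",P["scene"]);print([(d["centre"],d["score"]) for d in a],[at_z(P["scene"],d["centre"],67) for d in a])
a=eyes.spot_point("half_mark",P["top"]);print([(d["centre"],d["score"]) for d in a],[at_z(P["top"],d["centre"],67) for d in a])
S=P["scene"];m=at_z(S,(209.3-.5,284-.5),40);print("marker",m,"yaw",np.arctan2(m[1]-148,m[0]-460.5)+np.pi)
def tile(roi,f,rings):
    r0,c0,h,w=roi;im=cv2.resize(S["pixels"][r0:r0+h,c0:c0+w,::-1],(w*f,h*f),interpolation=cv2.INTER_CUBIC)
    for pts in rings:
        q=np.array([proj(S,X) for X in pts]);q=np.c_[(q[:,1]-c0+.5)*f,(q[:,0]-r0+.5)*f].astype(np.int32);cv2.polylines(im,[q],True,(0,0,255),1)
    return im
s,h,W=lid(*x,0)
a=np.array([[48*np.cos(k),48*np.sin(k),67] for k in(0,np.pi)])
cv2.imwrite("pics/c.png",tile((235,350,80,100),7,[W(circ(0,0,67,56)),h,W(a),circ(x[0],x[1],0,58)]))
E
```

```text
t: 14.6
eef_pos: [457.9, 26.9, 119.9]
tcp_rot: [-3.142, 0.0, -3.014]
ft_force: [0.5, -1.0, -0.3]
opening: 0.685
grip_force: 0.0
t 14.60 pos [457.9  26.9 119.9] rot [-3.14  0.   -3.01] j [-0.09  0.34  2.02 -0.    0.78 -1.78] f [ 0.5 -1.  -0.3] open 0.68 grip 0.0
units [-0.25  1.97  0.81] turn -0.35
('scene',) [ 427.37 -226.58   -0.04    0.04] 211.3 [[427.71, -226.43, -0.03, 0.04, np.float64(211.6)], [426.98, -227.15, -0.06, 0.06, np.float64(212.7)], [427.37, -226.58, -0.04, 0.04, np.float64(211.3)]]
('top',) [ 435.67 -226.3     0.25   -0.21] 160.5 [[423.1, -226.86, -0.18, 0.16, np.float64(173.6)], [427.0, -224.8, -0.08, 0.05, np.float64(172.5)], [435.67, -226.3, 0.25, -0.21, np.float64(160.5)]]
('scene', 'top') [ 428.42 -225.95   -0.02    0.02] 385.6 [[427.46, -226.5, -0.05, 0.04, np.float64(385.9)], [428.42, -225.95, -0.02, 0.02, np.float64(385.6)], [428.99, -225.64, -0.0, 0.0, np.float64(386.0)]]
('scene',) [ 429.32 -225.5    -0.02] 212.6 [[429.32, -225.5, -0.02, np.float64(212.6)], [429.25, -225.48, -0.01, np.float64(213.1)], [429.46, -225.62, -0.01, np.float64(213.5)]]
('top',) [ 428.15 -224.81    0.02] 170.5 [[428.45, -225.44, -0.67, np.float64(185.6)], [427.8, -225.24, 0.03, np.float64(170.8)], [428.15, -224.81, 0.02, np.float64(170.5)]]
('scene', 'top') [ 429.1  -225.53   -0.01] 385.9 [[429.3, -225.5, -0.02, np.float64(385.9)], [429.14, -225.55, -0.01, np.float64(385.9)], [429.1, -225.53, -0.01, np.float64(385.9)]]
[([273.4, 372.6], 0.62), ([198.9, 288.4], 0.54)] [array([ 396.5 , -193.05,   67.  ]), array([451.08, 141.19,  67.  ])]
[([236.9, 386.1], 0.61)] [array([ 403.1 , -200.14,   67.  ])]
marker [430.8  143.87  40.  ] yaw 0.13817654405750268
```

View pics/c.png

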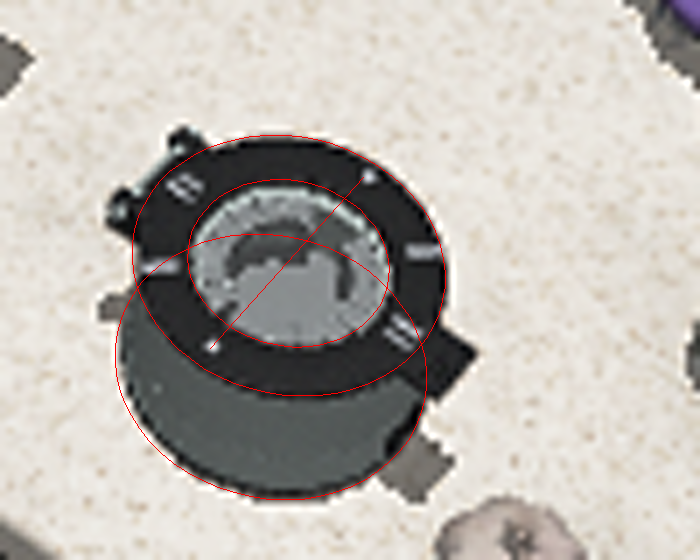

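```bash
python3 - <<'E'
from h import *
S=eyes.read_camera("scene")
a,b=[at_z(S,(235+v/7-.5,350+u/7-.5),67.5) for u,v in((370,177),(212,347))]
print(a,b,(a+b)/2,np.linalg.norm(a-b),np.arctan2(a[1]-b[1],a[0]-b[0]))
E
python3 -m inch '[[[-0.08,0.66,0.1],-0.25,0],[[-0.08,0.66,0.2],0,0],[[-0.08,0.66,0.3],0,0],[[0,0,0.2],0,0],[[0,0,0.2],0,0],[[0,0,0.2],0,0],[[0,0,0.2],0,0],[[0,0,0.1],0,0],[[0,0,0],0,0],[[0,0,0],0,0]]'
python3 -c "
from fitlid import *
togo(457.5,146,6,3.29)"
```

```text
[ 478.5992768  -227.92848011   67.5       ] [ 381.83496729 -225.18887343   67.5       ] [ 430.21712205 -226.55867677   67.5       ] 96.80308383404888 -0.02830459949290518
t: 16.1
eef_pos: [455.4, 146.8, 30.2]
tcp_rot: [3.142, 0.0, -2.993]
ft_force: [-0.6, 0.5, 0.2]
opening: 0.498
grip_force: 0.0
t 16.10 pos [455.4 146.8  30.2] rot [ 3.14  0.   -2.99] j [ 0.17  0.51  2.06  0.    0.57 -1.55] f [-0.6  0.5  0.2] open 0.50 grip 0.0
units [-0.03 -0.02  0.4 ] turn 0.0
```

```bash
python3 -m inch '[[[-0.03,-0.02,0.1],0,0],[[0,0,0.1],0,0],[[0,0,0.08],0,0],[[0,0,0.05],0,0],[[0,0,0.04],0,0],[[0,0,0.03],0,0],[[0,0,0],0,0],[[0,0,0],0,0],[[0,0,0],0,0],[[0,0,0],0,0]]'
python3 -c "
from fitlid import *
togo(457.5,146,6,3.29)"
```

```text
t: 17.35
eef_pos: [457.3, 145.9, 6.0]
tcp_rot: [3.142, 0.0, -2.993]
ft_force: [-0.6, 0.4, -0.3]
opening: 0.504
grip_force: 0.0
t 17.35 pos [457.3 145.9   6. ] rot [ 3.14  0.   -2.99] j [ 0.17  0.56  2.07  0.    0.51 -1.55] f [-0.6  0.4 -0.3] open 0.50 grip 0.0
units [-0.  0.  0.] turn 0.0
```

```bash
python3 -m inch '[[[0,0,0],0,1],[[0,0,0],0,1],[[0,0,0],0,1],[[0,0,0],0,1],[[0,0,0],0,1],[[0,0,0],0,1],[[0,0,-0.1],0,1],[[0,0,-0.2],0,1],[[0,0,-0.4],0,1],[[0,0,-0.5],0,1]]'
python3 -m inch '[[[0,0,-0.5],0,1],[[0,0,-0.6],0,1],[[0,0,-0.3],0,1],[[0,0,0],0,1],[[0,0,0],0,1],[[0,0,0],0,1],[[0,0,0],0,1],[[0,0,0],0,1],[[0,0,0],0,1],[[0,0,0],0,1]]'
python3 - <<'E'
from h import *
togo(427,-228,130,3.1416-.025)
p=eyes.read_camera("scene");q=proj(p,env.state()["eef_pos"]);r0,c0=int(q[0])-45,int(q[1])-50
cv2.imwrite("pics/h.png",cv2.resize(p["pixels"][r0:r0+75,c0:c0+100,::-1],(800,600),interpolation=cv2.INTER_CUBIC));print(r0,c0)
E
```

```text
t: 18.6
eef_pos: [457.0, 145.8, 79.2]
tcp_rot: [3.142, -0.0, -2.993]
ft_force: [-0.4, 0.9, -0.6]
opening: 0.167
grip_force: 30.0
t: 19.85
eef_pos: [457.2, 145.9, 161.9]
tcp_rot: [3.142, -0.0, -2.993]
ft_force: [-0.0, 0.9, -1.2]
opening: 0.165
grip_force: 30.0
t 19.85 pos [457.2 145.9 161.9] rot [ 3.142 -0.    -2.993] j [ 0.17  0.31  1.92  0.    0.91 -1.55] f [-0.   0.9 -1.2] open 0.16 grip 30.0
units [ 1.42  -6.088  0.532] turn 1.99
128 236
```

View pics/h.png

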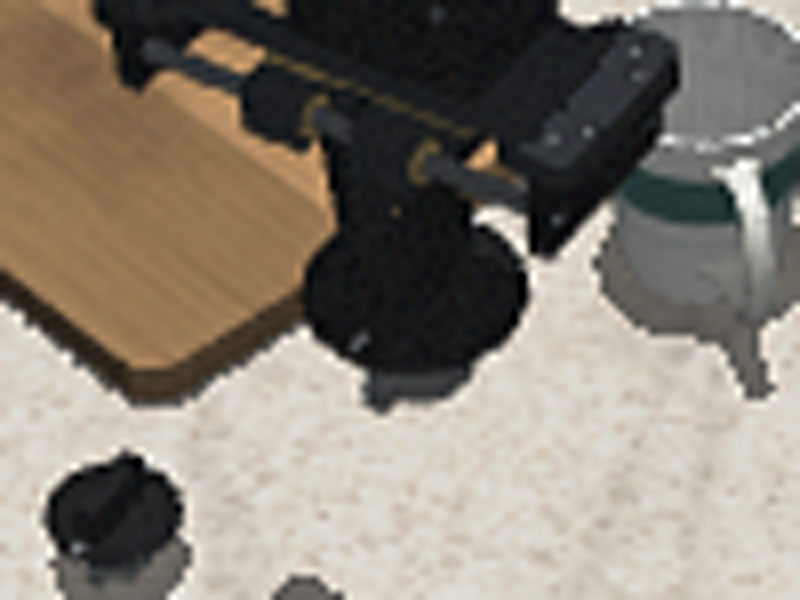

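```bash
python3 -m inch '[[[0,0,0],1,1],[[0,0,0],1,1],[[0.05,-0.89,0.05],0,1],[[0.05,-0.89,0.05],0,1],[[0.05,-0.89,0.05],0,1],[[0.05,-0.89,0.05],0,1],[[0.05,-0.89,0.1],0,1],[[0.05,-0.89,0.1],0,1],[[0.05,-0.89,0.1],0,1],[[0,0,0],0,1]]'
cat > fitcap.py <<'E'
from h import *
np.set_printoptions(precision=2,suppress=True)
def run(zoff=-6):
    P={n:eyes.read_camera(n) for n in("scene","top")}
    s=env.state();p=s["eef_pos"];x0=[p[0]+3,p[1]+2,p[2]+zoff]
    # flange lower silhouette: compare only pixels in front half (arm hides the rest)
    it=[]
    for n in P:
        q=np.array([proj(P[n],X) for X in circ(x0[0],x0[1],x0[2]+37,38.5)])
        r=(int(q[:,0].mean()),int(q[:,0].max())+5,int(q[:,1].min())-4,int(q[:,1].max())+5)
        g=P[n]["pixels"][r[0]:r[1],r[2]:r[3]].max(2).astype(float);it.append((n,r,np.clip((70-g)/40,0,1)))
        print(n,r);print("\n".join("".join(" .:*#"[int(v*4)] for v in row) for row in it[-1][2]))
    def cost(d,L,z=None):
        x,y,zz=(d[0],d[1],x0[2] if len(d)<3 else d[2])
        return sum(((hull_mask(P[n],capsets(x,y,0,zz)[:1],r)-D)**2).sum() for n,r,D in L)
    for L in(it,it[:1],it[1:]):
        m=minimize(cost,x0[:2],args=(L,),method="Nelder-Mead",options=dict(initial_simplex=[x0[:2],[x0[0]+6,x0[1]],[x0[0],x0[1]+6]]));print("xy",m.x,"minus tcp",m.x-p[:2],m.fun)
    m=minimize(cost,x0,args=(it,),method="Nelder-Mead",options=dict(initial_simplex=np.array(x0)+np.r_[np.zeros((1,3)),6*np.eye(3)]));print("xyz",m.x,m.x-p,m.fun)
if __name__=="__main__":
    togo(426.5,-228.3,85,np.pi-.025);run()
E
python3 fitcap.py
```

```text
t: 21.15
eef_pos: [426.1, -230.2, 131.4]
tcp_rot: [-3.142, -0.0, 3.112]
ft_force: [-0.3, 0.7, -1.2]
opening: 0.165
grip_force: 30.0
t 21.15 pos [ 426.1 -230.2  131.4] rot [-3.14 -0.    3.11] j [-0.63  0.35  1.95 -0.    0.84 -2.17] f [-0.3  0.7 -1.2] open 0.17 grip 30.0
units [-0.01  0.03  0.77] turn -0.06
scene (248, 267, 374, 416)
        ###############################:  
        ################################  
        #############*#*###########*#*##  
        ####*########*##################  
        :###*##################*########  
         ########################*#####*  
 ##      ##############################   
#:###     ############*################   
   ### ***#####* ########*#####*######:   
.######::::###*  *####################    
######*:::::##  ##*##################     
##*#####:::::##*################*###      
*  .#####::::.*##############**###:       
 .:  ######**:: :#*###############        
:  # #####         *###########***        
##  ####              .:*::*###::*#       
#######                    ####:::**      
######                     :##::::::#     
#####                        ##:::::*     
top (219, 234, 383, 415)
        *###################    
        ###################*    
        ###################:    
       *###################:    
     :#####################     
*:.**#**##################.     
###*##*:::*###**#########*      
*####*.  .:##***#########       
.::#*.     :**:*#######*:       
 .*#:     .....:*####**:        
.:#*.      ...::::*:..:         
#**:    ..   .    ..  ..        
###.  . .         .    .##*     
##*.   ..              .###.    
*#*:  .. .  .      .   .*##:    
xy [ 433.35 -229.63] minus tcp [ 7.17 -2.31] 192.21636966551327
xy [ 432.85 -230.05] minus tcp [ 6.67 -2.74] 117.81397371203383
xy [ 434.37 -224.92] minus tcp [8.19 2.4 ] 62.5045951076509
xyz [ 447.   -223.58  104.08] [ 20.81   3.74 -27.62] 176.32245578623605
```

Run:
```python
from h import *
np.set_printoptions(precision=2,suppress=True)
S=eyes.read_camera("scene")
g=cv2.resize(cv2.imread("pics/h.png"),(100,75),interpolation=cv2.INTER_AREA).max(2).astype(float)
r=(128+36,128+48,236+34,236+70);D=np.clip((90-g[36:48,34:70])/50,0,1)
print("\n".join("".join(" .:*#"[int(v*4)] for v in row) for row in D))
for z in(153,155.9,158):
  for full in(0,1):
    def cost(v):
        st=[np.r_[circ(v[0],v[1],z+34,38.5),circ(v[0],v[1],z+40,38.5)]]
        if full: st.append(np.r_[circ(v[0],v[1],z,19.5),circ(v[0],v[1],z+34,19.5)])
        return ((hull_mask(S,st,r)-D)**2).sum()
    m=minimize(cost,[460,148],method="Nelder-Mead",options=dict(initial_simplex=[[460,148],[467,148],[460,155]]));print(z,full,m.x,m.x-[457.2,145.9],m.fun)
togo(426.5,-228.3,85,np.pi-.025)
```

```text
:############################    
  .*############################    
...:###########################     
::::###########################     
::.  #########################:     
:    *#####*##################      
      *###. #################       
        ##.################:        
         *###############*          
           *#############           
            *#######****:           
            .:.:::::::::            
153 0 [465.86 150.17] [8.66 4.27] 14.567329334871202
153 1 [467.82 151.86] [10.62  5.96] 9.73393294886582
155.9 0 [464.13 148.28] [6.93 2.38] 14.894437370242214
155.9 1 [465.75 149.7 ] [8.55 3.8 ] 9.677902191464822
158 0 [462.34 146.39] [5.14 0.49] 14.961577700884275
158 1 [464.02 148.04] [6.82 2.14] 9.73868496732026
t 21.30 pos [ 426.4 -226.7  131.9] rot [ 3.14 -0.    3.12] j [-0.63  0.35  1.95  0.    0.84 -2.17] f [-0.6 -0.4 -1. ] open 0.17 grip 30.0
units [-0.   -0.03  0.78] turn -0.01
```

```bash
python3 - <<'E'
from h import *
S=eyes.read_camera("scene")
m=at_z(S,(170,280.5),195.9);print("hover marker",m,"shift from standing",m[:2]-[430.8,143.9])
E
python3 -m inch '[[[0,-0.03,0.2],0,1],[[0,0,0.2],0,1],[[0,0,0.2],0,1],[[0,0,0.2],0,1],[[0,0,0.13],0,1],[[0,0,0.07],0,1],[[0,0,0.03],0,1],[[0,0,0],0,1],[[0,0,0],0,1],[[0,0,0],0,1]]'
python3 -c "
from h import *
togo(426.3,-228.4,68,np.pi-.025)
S=eyes.read_camera('scene');im=cv2.resize(S['pixels'][235:310,350:450,::-1],(800,600),interpolation=cv2.INTER_CUBIC)
cv2.imwrite('pics/i.png',np.clip(im*2.0,0,255).astype(np.uint8))"
```

```text
hover marker [431.59896055 142.41596097 195.9       ] shift from standing [ 0.79896055 -1.48403903]
t: 22.6
eef_pos: [426.6, -229.1, 70.4]
tcp_rot: [-3.141, 0.0, 3.116]
ft_force: [0.4, 0.7, -0.8]
opening: 0.164
grip_force: 30.0
t 22.60 pos [ 426.6 -229.1   70.4] rot [-3.141  0.     3.116] j [-0.63  0.45  2.01  0.    0.68 -2.17] f [ 0.4  0.7 -0.8] open 0.16 grip 30.0
units [0.005 0.012 0.039] turn -0.01
```

View pics/i.png

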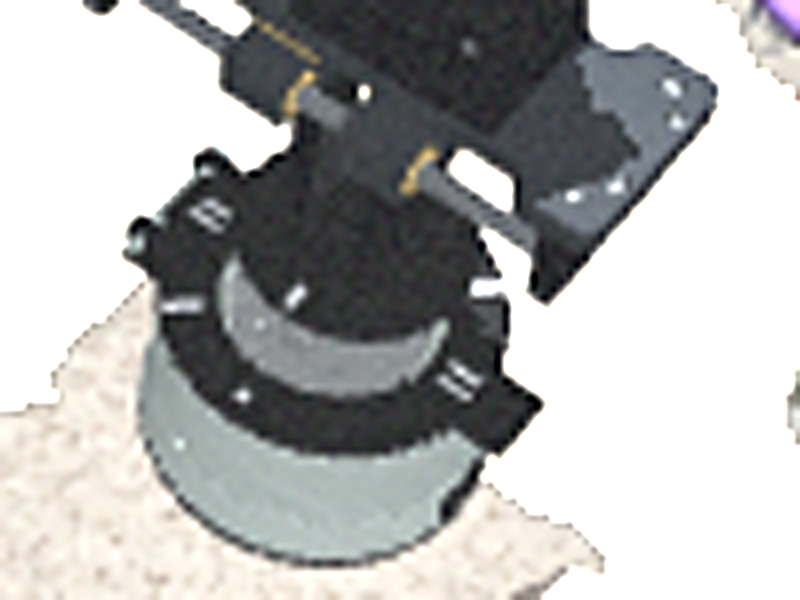

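```bash
cat > cres.py <<'E'
from h import *
np.set_printoptions(precision=2,suppress=True)
def run(zc):
    S=eyes.read_camera("scene");s=env.state();p=s["eef_pos"]
    r=(264,288,374,410);g=S["pixels"][r[0]:r[1],r[2]:r[3]].max(2).astype(float);D=np.clip((g-45)/40,0,1)
    D[-4:,:5]=0
    print("\n".join("".join(" .:*#"[int(v*4)] for v in row) for row in D))
    def model(v):
        fl=np.r_[circ(v[0],v[1],zc+34,38.5),circ(v[0],v[1],zc+40,38.5)]
        return hull_mask(S,[circ(v[2],v[3],67,36)],r,holes=[fl])
    w=cv2.dilate((model([p[0]+3.5,p[1]+2.2,429.8,-226.2])>0).astype(np.uint8),np.ones((5,5)))
    cost=lambda v:(w*(model(v)-D)**2).sum()
    x0=np.array([p[0]+3.5,p[1]+2.2,429.8,-226.2])
    m=minimize(cost,x0,method="Nelder-Mead",options=dict(initial_simplex=x0+np.r_[np.zeros((1,4)),4*np.eye(4)]));print(m.x,m.fun,"rel",m.x[:2]-m.x[2:],"cap-tcp",m.x[:2]-p[:2])
    c2=lambda v:cost([v[0],v[1],429.8,-226.2]);m=minimize(c2,x0[:2],method="Nelder-Mead");print("hole fixed",m.x,m.fun,m.x-p[:2])
    return S
E
python3 - <<'E'
from cres import *
S=run(env.state()["eef_pos"][2]-6)
m=at_z(S,(271.6,386.6),env.state()["eef_pos"][2]+34);print("marker",m,"cap",m[:2]-[-29.98,1.08])
togo(426.3,-228.4,68,np.pi-.025)
E
```

```text
:                              
    *#                              
    #*                              
   .#**      .                     #
   .#*:*    *#                     #
*  :#***:   #:                      
#  .#::*:.  :                       
    #*:****                         
    #:**#:*::                 .#    
    .**::::::*:               ##    
     :**::*:::*::.         ***#     
      ***:::::::***************     
      .::::**:::**:**:**::**:#      
        #*:*:**::**:*::*:::*#.  *.  
         .***:*:*::****:**:*.    #* 
           .*****:****:*** .   #  ##
      .      :*****:**:*:       #:  
     *#           .              *# 
                                    
                                    
                                    
[ 433.04 -229.03  430.87 -226.32] 15.273335495963092 rel [ 2.17 -2.71] cap-tcp [6.51 0.03]
hole fixed [ 433.03 -229.03] 18.17277417339485 [6.5  0.03]
marker [ 400.17 -228.74  104.24] cap [ 430.15 -229.82]
t 22.70 pos [ 426.5 -229.1   70.2] rot [-3.14  0.    3.12] j [-0.63  0.45  2.01  0.    0.68 -2.17] f [ 0.   0.1 -1.2] open 0.17 grip 30.0
units [0.   0.01 0.04] turn -0.01
```

```bash
python3 -m inch '[[[0.01,0.05,0],0,1],[[0,0,0],0,1],[[0,0,0.03],0,1],[[0,0,0.03],0,1],[[0,0,0.03],0,1],[[0,0,0.03],0,1],[[0,0,0.02],0,1],[[0,0,0.02],0,1],[[0,0,0],0,1],[[0,0,0],0,1]]'
python3 -c "
from h import *
togo(426.0,-226.1,60,np.pi-.025);print(env.state()['moment'])"
```

```text
t: 23.95
eef_pos: [426.0, -226.0, 60.5]
tcp_rot: [3.142, 0.0, 3.116]
ft_force: [-0.3, -0.5, -0.4]
opening: 0.17
grip_force: 30.0
t 23.95 pos [ 426.  -226.    60.5] rot [3.142 0.    3.116] j [-0.62  0.46  2.02  0.    0.65 -2.17] f [-0.3 -0.5 -0.4] open 0.17 grip 30.0
units [-0.    -0.001  0.009] turn -0.01
[ 0.02784728 -0.00918618 -0.01783221]
```

```bash
python3 -m inch '[[[0,0,0.05],0,1],[[0,0,0.05],0,1],[[0,0,0.05],0,1],[[0,0,0.05],0,1],[[0,0,0.04],0,1],[[0,0,0.03],0,1],[[0,0,0.02],0,1],[[0,0,0],0,1],[[0,0,0],0,1],[[0,0,0],0,1]]'
python3 -c "
from h import *
togo(426.0,-226.1,41,np.pi-.025);s=env.state();print(s['moment'],s['tau'].round(1))"
```

```text
t: 25.2
eef_pos: [426.0, -226.0, 43.2]
tcp_rot: [3.142, 0.0, 3.116]
ft_force: [0.4, 0.1, -1.3]
opening: 0.166
grip_force: 30.0
t 25.20 pos [ 426.  -226.    43.2] rot [3.142 0.    3.116] j [-0.62  0.49  2.04  0.    0.61 -2.17] f [ 0.4  0.1 -1.3] open 0.17 grip 30.0
units [ 0.    -0.001  0.036] turn -0.01
[ 0.0032296  -0.02673214  0.03010375] [ -0.  -50.9 -15.2  -0.    0.   -0. ]
```

```bash
python3 -m inch '[[[0,0,0.02],0,1],[[0,0,0.015],0,1],[[0,0,0.01],0,1],[[0,0,0],0,1],[[0,0,0],0,1],[[0,0,0],0,1],[[0,0,0],0,1],[[0,0,0],0,1],[[0,0,0],0,1],[[0,0,0],0,1]]'
python3 -c "
from h import *
togo(426.0,-226.1,41,np.pi-.025);s=env.state();print(s['moment'])"
```

```text
t: 26.45
eef_pos: [425.9, -226.0, 40.7]
tcp_rot: [-3.142, 0.0, 3.116]
ft_force: [-1.6, 0.2, 6.4]
opening: 0.164
grip_force: 30.0
t 26.45 pos [ 425.9 -226.    40.7] rot [-3.142  0.     3.116] j [-0.63  0.5   2.04  0.    0.6  -2.17] f [-1.6  0.2  6.4] open 0.16 grip 30.0
units [-0.001 -0.001 -0.005] turn -0.01
[ 0.19370874  0.2515398  -0.00143544]
```

```bash
python3 -m inch '[[[0,0,0],1,1],[[0,0,0],1,1],[[0,0,0],1,1],[[0,0,0],1,1],[[0,0,0],0,1],[[0,0,0],0,1],[[0,0,0],0,1],[[0,0,0],0,1],[[0,0,0],0,1],[[0,0,0],0,1]]'
python3 -c "
from h import *
togo(426.0,-226.1,41,np.pi-.025-.785);s=env.state();print(s['moment'])"
```

```text
t: 27.7
eef_pos: [426.1, -225.8, 40.7]
tcp_rot: [3.141, 0.0, 2.767]
ft_force: [0.6, 3.5, 5.0]
opening: 0.165
grip_force: 30.0
t 27.70 pos [ 426.1 -225.8   40.7] rot [3.141 0.    2.767] j [-0.62  0.5   2.04  0.    0.6  -1.82] f [0.6 3.5 5. ] open 0.17 grip 30.0
units [ 0.    -0.005 -0.005] turn 4.98
[ 0.61795931 -0.13602541  0.04589718]
```

```bash
python3 -m inch '[[[0,0,0],1,1],[[0,0,0],1,1],[[0,0,0],1,1],[[0,0,0],1,1],[[0,0,0],1,1],[[0,0,0],0,1],[[0,0,0],0,1],[[0,0,0],0,1],[[0,0,0],0,1],[[0,0,0],0,1]]'
python3 - <<'E'
from h import *
togo(426.0,-226.1,41,np.pi-.025-.785);s=env.state();print(s['moment'])
S=eyes.read_camera("scene")
# marker: predicted pixel vs brightest near it
for a in(-.81,-.036):
    X=(429.8-30*np.cos(a),-226.2-30*np.sin(a),75);q=proj(S,X);r,c=int(round(q[0])),int(round(q[1]))
    print(a,q);print(S["pixels"][r-5:r+6,c-6:c+7].max(2))
E
```

```text
t: 28.95
eef_pos: [426.2, -224.5, 40.7]
tcp_rot: [3.14, -0.001, 2.33]
ft_force: [3.9, 14.0, 9.3]
opening: 0.166
grip_force: 30.1
t 28.95 pos [ 426.2 -224.5   40.7] rot [ 3.14e+00 -1.00e-03  2.33e+00] j [-0.62  0.5   2.04  0.    0.6  -1.38] f [ 3.9 14.   9.3] open 0.17 grip 30.1
units [-0.018 -0.021 -0.004] turn -0.02
[ 2.81296015 -1.00944695  0.16280701]
-0.81 (np.float64(270.75947433032445), np.float64(379.4961776690125))
[[ 23  23  25  26  27  27  30  25  23  28  24  24  46]
 [ 27  25  27  26  25  23  24  25  27  22  26  23  36]
 [ 28  26  28  26  28  26  29  25  28  24  23  28  33]
 [ 25  27  29  26  25  25  27  25  30  22  24  23  32]
 [ 22  23  27  24  43  29  32  33  24  28  25  25  30]
 [ 31  29  22  28  21  76 103 103  47  28  25  23  32]
 [ 77  77  51  22  44  67  74  50  24  29  22  24  20]
 [ 99 101  48  21  65  23  24  22  27  26  25  25  23]
 [ 22  23  26  24  41  27  27  26  25  28  27  25  17]
 [ 21  22  22  27  23  67  22  23  27  25  30  28  18]
 [ 25  32  30  26  25  66  23  26  27  26  26  24  25]]
-0.036 (np.float64(277.6056530812721), np.float64(384.1966612472534))
[[23 24 22 27 26 25 25 23 30 66 74 31 85]
 [27 27 26 25 28 27 25 17 30 33 50 64 50]
 [67 22 23 27 25 30 28 18 28 37 36 34 33]
 [66 23 26 27 26 26 24 25 21 34 35 34 36]
 [27 43 25 24 25 22 24 27 24 27 27 21 23]
 [21 46 39 22 24 27 27 20 20 33 35 47 35]
 [26 24 67 26 23 21 38 23 28 35 57 44 22]
 [27 25 27 25 21 27 22 25 24 25 25 27 29]
 [29 26 31 26 27 27 26 27 23 26 24 22 22]
 [24 22 30 28 27 25 23 28 31 28 28 25 26]
 [22 26 59 25 29 26 25 27 22 29 25 23 28]]
```

```bash
python3 -m inch '[[[0.012,0.018,0],0,1],[[0.012,0.017,0],0,1],[[0,0,0],0,1],[[0,0,0],0,1],[[0,0,0],0,1],[[0,0,0],0,1],[[0,0,0],0,1],[[0,0,0],0,1],[[0,0,0],0,1],[[0,0,0],0,1]]'
python3 - <<'E'
from h import *
togo(426.0,-226.1,41,np.pi-.025-.785);s=env.state();print(s['moment'])
S=eyes.read_camera("scene");print(S["pixels"][266:277,373:386].max(2))
E
```

```text
t: 30.25
eef_pos: [427.0, -223.6, 40.7]
tcp_rot: [3.141, 0.001, 2.33]
ft_force: [2.3, 3.5, 5.8]
opening: 0.167
grip_force: 30.0
t 30.25 pos [ 427.  -223.6   40.7] rot [3.141e+00 1.000e-03 2.330e+00] j [-0.62  0.5   2.04  0.    0.6  -1.38] f [2.3 3.5 5.8] open 0.17 grip 30.0
units [-0.018 -0.04  -0.005] turn -0.02
[ 0.67257672 -0.64028713  0.11052262]
[[ 27  28  29  26  26  28  28  25  26  28  20  22  43]
 [ 28  26  26  25  26  27  26  22  32  26  23  24  32]
 [ 26  25  30  28  21  26  24  26  20  26  21  24  33]
 [ 28  27  22  25  27  27  20  26  30  25  22  25  31]
 [ 26  30  25  28  20  37  36  37  25  25  26  25  28]
 [ 28  28  25  26  23 130 131 130  50  26  21  27  32]
 [ 75  76  50  22  46  21  20  21  25  24  24  27  24]
 [100 102  50  25  65  23  28  19  25  24  25  28  16]
 [ 23  21  21  26  43  26  26  31  26  28  28  28  19]
 [ 30  24  29  22  24  65  20  26  26  24  24  23  22]
 [ 29  27  28  26  26  63  25  25  23  25  26  21  23]]
```

Side load is relieved. The moment about z (0.11 N m) is close to the 0.094 N m the return spring should give at 45°, and the marker sits at the single bar. Handing in.

```bash
python3 -c "
from cell import env
print(env.job_done())"
```

```text
the job is handed in; nothing more can be done
None
```

The lid is closed, and the cap is home in the well, twisted 45° clockwise to the single-bar marks and still gripped at 30 N; I handed the job in at about 30 s of the 51 s allowed, but no verdict came back. The final state is confirmed by arm pose, force readings and one camera check of the marker. I did not re-measure the bystanders, though nothing suggests they were touched.

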